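# Slide a transformer home in an oven base plate

### The arm

A 7-joint arm with a two-finger parallel gripper is mounted at the origin on the work surface. World frame = base frame: x ahead of the robot, y to its left, z up, the work surface at z = 0. Lengths are in m, angles in rad, forces in N, time in s.
With the tool pointing down it reaches from about 0.425 to 0.925 m from the base axis. Payload 6.8 kg.
Tool frame: the origin (TCP) lies at the very end of the fingers, on their centre line; the grasp point (between the pads) lies 19 mm behind it (r.grip_depth is the distance from the TCP to the grasp point, in m); z points along the fingers, y is the direction in which the jaws open and shut (so a half turn about z gives the same grasp; the last joint's range is limited). The gripper opens to 85 mm and grips with 20 to 120 N. Pads are 22 mm wide; open, the fingers measure 114 mm over their backs; the gripper's body (76 mm by 85 mm) begins 54 mm behind the grasp point. The pads swing forward as they close: fully open they stand 13 mm farther back than shut.
Start: joints at [1.17, 0.477, 0.022, 1.555, -0.011, 1.109, -0.083], TCP at [0.195, -0.646, 0.231] pointing down, gripper open.
Joint ranges: [-2.96, 2.96], [-0.34, 2.1], [-1.41, 1.46], [0.24, 2.44], [-1.37, 4.51], [0.17, 1.92], [-2.96, 2.96]. Speed limits (rad/s): [2.39, 2.39, 3.14, 3.14, 3.14, 3.14, 3.14].

### API

Orientations are given as a rotation vector (axis times angle).
In Python, from bench import status, eyes, workorder, spotter, r gives the robot as it stands.
- The arm moves only by the tool drive_tool, never from a script. Its argument "commands" is a list of rows, each an object of numbers: "rx", "ry", "rz": the turn, a rotation vector about the world's x, y, z normalised to -1 to 1, where 1 is 8 degrees; "tx", "ty", "tz": the shift along the world's x, y, z normalised to -1 to 1, where 1 is 20 mm; "grip": the closure, from -1 (fully open) to 1 (shut). A call has 1 to 10 rows; each row shifts and turns the commanded pose from where the row before left it; what a row does not reach is not made up. A row lasts 1/8 s, in which the tool goes at most 62.5 mm and 10.7 degrees, less where a joint would pass 70% of its speed; a pose out of reach is approached as far as the arm can. A call with a number of a shift or a turn outside -1 to 1 is refused whole. A call with a gripper value outside its range is refused whole. The fingers move at their own pace and stop on an object; "grip_force" is the grip in N (left out, the last holds). Time passes only in rows, so rows that do not move let the fingers close. It gives the time, the measured TCP pose, the force and the opening at its end, in the units of the state.
- status.get_obs(): the state, without advancing time (a new reading comes with each control period).
- eyes.grab_frame(name): name is "scene" or "top" or "wrist"; returns a dict with "frame" (420x560x3 uint8, blue, green, red), "range_z" (420x560 float32, m along the optical axis (not along the pixel's ray), 0 where there is no reading), "fx", "fy", "cx", "cy" (pixels), "T" (4x4, takes a point from camera to world coordinates); the wrist camera has in their place "T_tool_cam" (4x4, takes a point from camera to tool coordinates, whose origin is the TCP and whose axes are the flange's). Camera axes: x right, y down, z forward; pixel columns grow to the right and rows downward; lengths in m; the calibration is good to about 2 mm. A picture is of the moment at which its call begins: read the wrist's pose just before it.
- workorder.hand_in(): hands the job in, once; it reports no verdict.
Trained networks look in the newest picture that a camera, given by its name, has taken for a name from the list of things; names that differ only in an ending like _2 or _b are one class to them, and where a whole thing is asked for, a point or a joint stands for the part that bears it (a point fixed in the world has none). Each returns a list of dicts, best first, with "confidence" (0 to 1); they miss things now and then, are a little off and sometimes report something else, mostly with a low value. They report only what shows in the picture. A call takes as long as a camera call.
- spotter.boxes_of(camera, target): "position" ([column, row] as shares, 0 to 1, of the picture: columns of its width, rows of its height, amid what is visible of it).
- spotter.masks_of(camera, target): "mask" (420x560 bool, what is visible of it) and "position" ([column, row] as shares, 0 to 1, of the picture: columns of its width, rows of its height, amid what is visible of it).
The state is a dict: "clock": time; "joints": joint angles; "qvel": joint speeds; "tau": joint torques, N m; "tcp_pos": TCP position; "orientation": TCP orientation; "contact_force": force on the tool from outside, world axes, zero at the start; "moment": the same for the moment, N m; "grip_width": finger opening in m.
Only numpy, scipy, OpenCV 4.12 (cv2) and the standard library are available. Lean on these libraries where they do the work, as an engineer would, in place of code of your own. Each camera call takes 0.05 s, during which the arm holds its last target.

### The job

Fit the transformer to the oven base plate: pick it up, set it down gently on the plate at the flared mouth of the two guide rails and let go, then push it along between the rails so that it centres itself and its foot slides home past the spring catch. Push by feel and stop once the catch has snapped up behind the foot: forcing it against the rails or crushing the brass leaf spring at the end ruins the plate. Leave everything else on the bench where it lies, and let go at the end.

Things in the scene. Friction and masses are not known exactly. Their poses are not given: they have to be found in the camera images.
- transformer: Laminated transformer, 0.44 to 0.72 kg. Origin: centre of underside, z up. Foot plate 72 (x) x 82 (y) x 4 mm. Dark core 36 (x) x 54 (y), 4 to 50 mm above the underside: lift it by the core sides, 54 mm apart along y. Yellow winding sticks out at both x ends: flat faces at x = +-29 mm, 36 mm wide, 12 to 42 mm above the underside; push there. Either x end may lead.
- base_plate: Zinc-coated base plate, clamped down. Origin on the bench below the throat of the rails (where the flare meets the straight run); x = push direction, y = left of it, z up. Plate top at z = 14 mm; plate from x = -169 to 135 mm, y = -95 to 95 mm. Only the rails, the end bracket, a fuse holder right of the rails and two clamps at the far corners stand on it. Metal friction 0.5 to 0.7.
- guide_rails: The two dark steel guide rails, 10 mm thick, on the plate. Origin on the plate's top at the throat, axes as the plate. Flared walls, 10 mm high, converge from 114 mm apart at x = -60 mm to 85 mm apart at x = 0; from there straight rails 85 mm apart, 8 mm high, to x = 92 mm, with lips over the foot's edges from x = 12 mm on (6 mm above the plate, 7 mm in): the foot gets in only by sliding.
- mouth (a point): Point on the plate's top on the centre line, 100 mm before the throat: a transformer set down here, square to the rails, has the front of its foot just before the wide end of the flared walls, clear of them. The bare apron goes on for 69 mm behind this point.
- seat (a point): Point on the plate's top on the centre line, 44 mm past the throat: nominal place of the latched transformer's origin. The real one is 8 mm before to 8 mm after it: the end bracket with catch and leaf is screwed on through slots and its place is not measured. Nominal leaf face 27 mm farther on, 14 to 30 mm above the plate; nominal free end of the catch 36 mm before.
- catch (a joint): Spring catch, a brass tongue 15 mm wide on the plate's centre line, 34 mm long, its free end 3.5 mm proud of the plate. rad: 0 = up (free, or snapped up behind the foot), about 0.10 = pressed flush under the foot. 1 to 2 N at its end presses it down.
- leaf (a joint): Brass anti-rattle leaf spring on the end bracket, which pushes the winding's leading face back against the catch. m of compression: 0 = free; 3.5 N per mm; it is about 0.002 (7 N) when the catch snaps up and while the transformer rests latched; beyond 0.006 (21 N) it is bent for good.
- capacitor: Oval aluminium capacitor can standing upright, 64 x 34 x 78 mm plus terminals. Origin: centre of its underside. Leave alone.
- magnetron: Magnetron, finned metal block 75 x 58 x 56 mm with a white stub on top, 80 mm in all. Origin: centre of its underside. Leave alone.
- screwdriver_long: Screwdriver with green handle, 230 mm long, lying. Leave alone.
- screwdriver_short: Screwdriver with green handle, 160 mm long, lying. Leave alone.
- knob_plate: White oven knob, 30 mm across, 19 mm high, standing on the base plate outside its left rail. Origin: centre of its underside. Leave alone.
- knob_bench: White oven knob, 30 mm across, 19 mm high, on the bench. Leave alone.
- multimeter: Slate-blue hand multimeter, 150 x 75 x 40 mm, lying on the bench. Leave alone.

How it is judged:
By the outcome, as a careful person would: the job done as asked, in the order asked, and still so for the second after the job is handed in, with the robot touching nothing.
It also fails if it takes over 72 s, if anything falls off the work surface, if the arm or the gripper's body presses on something with over 40 N, if the wrist force passes 120 N, or if a joint passes its speed limit or range.

## Working session

There is one attempt and no reset: what is moved stays moved. The work goes in short steps, Python scripts to look and compute and a tool call to move; the robot and the scene stay as the last step left them, time stands still between calls to the robot, and variables do not carry over. Pictures are saved under pics/ and viewed, and the job is handed in when it is done.

Besides the shell and the picture viewer there is one more tool, called after ">>>" as name(argument=value, ...) on one line, values as JSON. drive_tool: Moves the arm, as the interface text tells. Scaled input: -1 to 1 covers 20 mm each way for a shift and 8 degrees each way for a turn. Its arguments: {"type":"object","properties":{"commands":{"type":"array","items":{"type":"object","properties":{"rx":{"type":"number"},"ry":{"type":"number"},"rz":{"type":"number"},"tx":{"type":"number"},"ty":{"type":"number"},"tz":{"type":"number"},"grip":{"type":"number"}}}},"grip_force":{"type":"number"}},"required":["commands"]}

```bash
mkdir -p pics; ls; cat > h.py <<'E'
import numpy as np, cv2
from bench import status, eyes, workorder, spotter, r
def grab(n,fn=None):
    f=eyes.grab_frame(n)
    if fn: cv2.imwrite('pics/'+fn,f['frame'])
    return f
def cloud(f,T=None):
    z=f['range_z'];v,u=np.mgrid[0:z.shape[0],0:z.shape[1]]
    P=np.stack([(u-f['cx'])/f['fx']*z,(v-f['cy'])/f['fy']*z,z],-1)
    T=f['T'] if T is None else T
    W=P@T[:3,:3].T+T[:3,3]; W[z==0]=np.nan
    return W
def proj(f,p):
    T=np.linalg.inv(f['T']);c=T[:3,:3]@np.array(p)+T[:3,3]
    return c[0]/c[2]*f['fx']+f['cx'],c[1]/c[2]*f['fy']+f['cy']
E
python3 - <<'E'
from h import *
print(status.get_obs())
for n in ('scene','top'):
    f=grab(n,n+'0.png'); np.savez('pics/%s0.npz'%n,**f)
    print(n,f['T'][:3,3])
    for t in ('transformer','base_plate','guide_rails','catch'):
        for m in spotter.masks_of(n,t)[:2]:
            W=cloud(f)[m['mask']]
            print(t,m['confidence'],m['position'],m['mask'].sum(),np.nanmedian(W,0),np.nanmin(W,0),np.nanmax(W,0))
E
```

```text
pics
{'clock': 0.0, 'joints': array([ 1.16991546,  0.47780542,  0.02236598,  1.55646132, -0.01147864,
        1.10931198, -0.08308109]), 'qvel': array([-0.00075288, -0.00030638, -0.00164357, -0.00122141,  0.00060502,
        0.00114032, -0.00121852]), 'tau': array([-3.65536926e-04, -5.96435988e+01,  1.60784148e+00, -2.81193280e+01,
        1.24160311e-02,  9.46812186e-03,  1.04761077e-05]), 'tcp_pos': array([ 0.19460541, -0.6457109 ,  0.23031851]), 'orientation': array([-3.10619817e+00, -4.58036248e-01,  6.87154483e-04]), 'contact_force': array([-0.83662842, -0.44138702,  0.2216855 ]), 'moment': array([ 0.04427376, -0.033534  ,  0.01549321]), 'grip_width': 0.08572142595450444}
scene [1.33616576 0.56033027 0.8920149 ]
transformer 0.56 [0.4188, 0.4276] 404 [ 0.43132621 -0.21805234  0.02993159] [ 0.34233847 -0.30309232 -0.00145747] [ 0.46150549 -0.1854136   0.05378051]
base_plate 0.9 [0.548, 0.5664] 4578 [0.53910987 0.13564433 0.0147451 ] [ 0.40381009 -0.05114658 -0.00314206] [0.63251395 0.29810684 0.05286252]
guide_rails 0.62 [0.5546, 0.5821] 408 [0.56955276 0.15482484 0.0218671 ] [0.45619715 0.07127626 0.01233296] [0.58729098 0.22334533 0.02802234]
top [0.43541418 0.02280593 1.12746625]
transformer 0.67 [0.6763, 0.61] 993 [ 0.41759622 -0.22589866  0.03632566] [ 0.36917283 -0.27866318 -0.00481041] [ 0.46599225 -0.18805397  0.05566478]
transformer 0.33 [0.2845, 0.72] 104 [0.29902358 0.31250147 0.01494321] [ 0.28466103  0.30182067 -0.00102699] [0.31010081 0.32855018 0.02290384]
base_plate 0.83 [0.4239, 0.5195] 8863 [0.52305725 0.11684882 0.01439945] [ 0.41906494 -0.04261386 -0.00405672] [0.63101052 0.29624001 0.0547054 ]
guide_rails 0.58 [0.3948, 0.5452] 641 [0.4961921  0.16343851 0.02238942] [0.45627238 0.06987614 0.01192287] [0.58538482 0.22820229 0.02949058]
catch 0.38 [0.4138, 0.5079] 51 [0.52486617 0.13577232 0.01615531] [0.51941731 0.12319797 0.01178872] [0.5326705  0.14595084 0.02190541]
```

```bash
python3 - <<'E'
import cv2
a=cv2.imread('pics/top0.png');b=cv2.imread('pics/scene0.png')
cv2.imwrite('pics/top0z.png',cv2.resize(a[130:340,140:440],None,fx=2.6,fy=2.6,interpolation=2))
cv2.imwrite('pics/scene0z.png',cv2.resize(b[120:330,140:440],None,fx=2.6,fy=2.6,interpolation=2))
E
```

```text
(no output)
```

View pics/top0z.png

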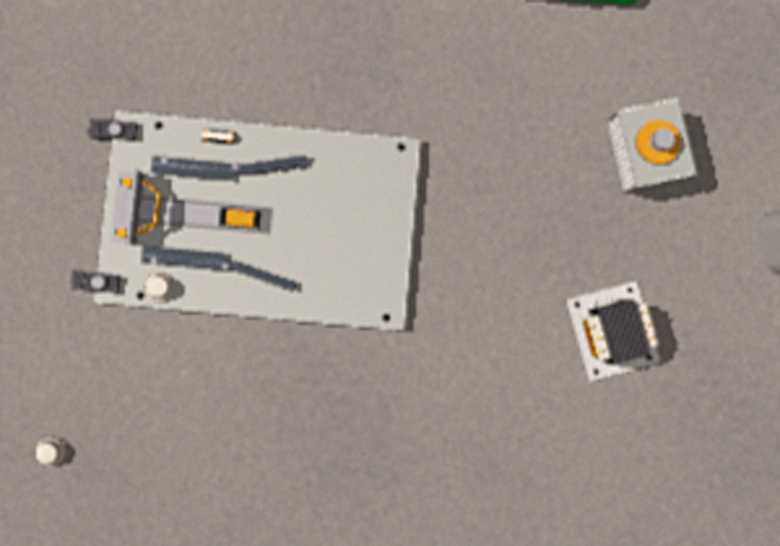

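View pics/scene0z.png

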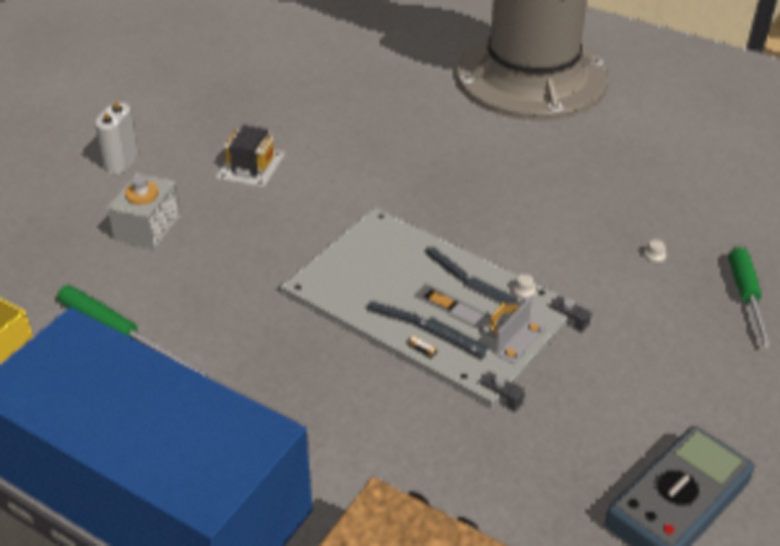

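```bash
cat > m1.py <<'E'
from h import *
f=dict(np.load('pics/top0.npz')); W=cloud(f)
g=cv2.cvtColor(f['frame'],cv2.COLOR_BGR2GRAY)
print('bench z',np.nanmedian(W[300:400,100:300,2]))
# plate
roi=(W[...,0]>.38)&(W[...,0]<.67)&(W[...,1]>-.08)&(W[...,1]<.34)
m=(roi&(W[...,2]>.008)&(W[...,2]<.0195))
m8=cv2.morphologyEx(m.astype(np.uint8),cv2.MORPH_OPEN,np.ones((5,5)))
P=W[m8>0]; 
rect=cv2.minAreaRect(P[:,:2].astype(np.float32)*1000);print('plate',rect,np.median(P[:,2]));print(cv2.boxPoints(rect))
# rails
m=roi&(W[...,2]>.0195)&(W[...,2]<.03)
P=W[m];print(len(P))
# transformer core top
roi=(W[...,0]>.36)&(W[...,0]<.48)&(W[...,1]>-.29)&(W[...,1]<-.17)
for lo,hi in((.046,.06),(.03,.06),(.002,.06)):
    P=W[roi&(W[...,2]>lo)&(W[...,2]<hi)];print(lo,len(P),cv2.minAreaRect(P[:,:2].astype(np.float32)*1000),np.median(P[:,2]))
tall=(W[...,2]>.1);P=W[tall];print('tall',np.nanmin(P,0),np.nanmax(P,0))
E
python3 m1.py
```

```text
bench z -7.83844488757568e-05
plate ((524.125, 116.2958984375), (304.3946838378906, 190.34634399414062), 85.05174255371094) 0.013994547133072022
[[416.17862  -27.124939]
 [605.81555  -43.543457]
 [632.0714   259.71674 ]
 [442.43445  276.13525 ]]
959
0.046 355 ((416.5972900390625, -230.50759887695312), (55.056217193603516, 53.79479217529297), 12.95865249633789) 0.050191049915009556
0.03 505 ((416.4822998046875, -231.37771606445312), (54.96729278564453, 58.85145950317383), 15.700613975524902) 0.049115579772864626
0.002 1094 ((420.1362609863281, -229.80430603027344), (116.84886932373047, 119.77664947509766), 0.23912563920021057) 0.011500063912973757
tall [ 0.05491818 -0.13118565  0.10001187] [0.98377477 0.47911753 0.13942133]
```

View pics/top0.png

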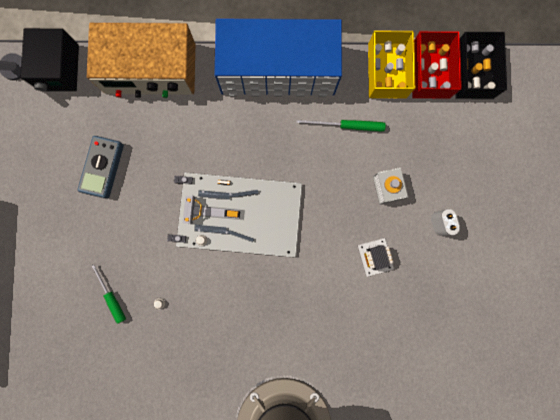

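```bash
cat > m2.py <<'E'
from h import *
from scipy.spatial.transform import Rotation as R
f=eyes.grab_frame('wrist');print({k:f[k] for k in('fx','fy','cx','cy')});print(f['T_tool_cam'].round(4))
o=status.get_obs();M=R.from_rotvec(o['orientation']).as_matrix();print(M.round(3))
f=dict(np.load('pics/top0.npz')); W=cloud(f)
img=f['frame'].astype(int)
roi=(W[...,0]>.36)&(W[...,0]<.48)&(W[...,1]>-.29)&(W[...,1]<-.17)
m=(roi&(((img.min(-1)>150))|(W[...,2]>.01))).astype(np.uint8)
n,l,s,c=cv2.connectedComponentsWithStats(m);i=1+s[1:,4].argmax()
P=W[(l==i)];print(len(P),cv2.minAreaRect(P[:,:2].astype(np.float32)*1000))
P=W[(l==i)&(W[...,2]>.045)];print(P.mean(0),P.min(0),P.max(0))
# dark top core
P=W[roi&(W[...,2]>.045)&(img.max(-1)<90)];print(len(P),P.mean(0),cv2.minAreaRect(P[:,:2].astype(np.float32)*1000))
E
python3 m2.py
```

```text
{'fx': 321.7269734423807, 'fy': 321.7269734423807, 'cx': 276.89949017507337, 'cy': 209.92287885986147}
[[ 6.000e-04 -9.513e-01 -3.083e-01  7.830e-02]
 [ 1.000e+00  6.000e-04 -2.000e-04  8.000e-04]
 [ 4.000e-04 -3.083e-01  9.513e-01 -1.440e-01]
 [ 0.000e+00  0.000e+00  0.000e+00  1.000e+00]]
[[ 0.957  0.289  0.   ]
 [ 0.289 -0.957  0.   ]
 [ 0.    -0.    -1.   ]]
895 ((417.96221923828125, -233.58428955078125), (85.745361328125, 76.98438262939453), 14.605024337768555)
[ 0.41664447 -0.23133814  0.04993267] [ 0.38658626 -0.26347604  0.04501892] [ 0.44745633 -0.20006716  0.05566478]
314 [ 0.41754792 -0.23199616  0.05041717] ((417.6692199707031, -232.51779174804688), (53.473907470703125, 36.78125762939453), 14.825767517089844)
```

>>> drive_tool(commands=[{"tx": 0.5, "ty": 0.94, "rz": 0.5, "grip": -1}, {"tx": 0.5, "ty": 0.94, "rz": 0.5, "grip": -1}, {"tx": 0.5, "ty": 0.94, "rz": 0.5, "grip": -1}, {"tx": 0.5, "ty": 0.94, "rz": 0.5, "grip": -1}, {"tx": 0.5, "ty": 0.94, "rz": 0.5, "grip": -1}, {"tx": 0.5, "ty": 0.94, "rz": 0.5, "grip": -1}, {"tx": 0.5, "ty": 0.94, "rz": 0.5, "grip": -1}, {"tx": 0.5, "ty": 0.94, "rz": 0.5, "grip": -1}, {"tx": 0.5, "ty": 0.94, "rz": 0.5, "grip": -1}, {"tx": 0.5, "ty": 0.94, "rz": 0.5, "grip": -1}])

```text
validation failed for argument at $.co...
```

>>> drive_tool(commands=[{"tx": 0.5, "ty": 0.94, "rz": 0.5, "grip": -1}, {"tx": 0.5, "ty": 0.94, "rz": 0.5, "grip": -1}, {"tx": 0.5, "ty": 0.94, "rz": 0.5, "grip": -1}, {"tx": 0.5, "ty": 0.94, "rz": 0.5, "grip": -1}, {"tx": 0.5, "ty": 0.94, "rz": 0.5, "grip": -1}, {"tx": 0.5, "ty": 0.94, "rz": 0.5, "grip": -1}, {"tx": 0.5, "ty": 0.94, "rz": 0.5, "grip": -1}, {"tx": 0.5, "ty": 0.94, "rz": 0.5, "grip": -1}, {"tx": 0.5, "ty": 0.94, "rz": 0.5, "grip": -1}, {"tx": 0.5, "ty": 0.94, "rz": 0.5, "grip": -1}])

```text
validation failed for argument at $.co...
```

>>> drive_tool(commands=[{"tx": 0.6, "ty": 0.9, "rz": 0.5, "tz": -0.5, "grip": -1}, {"tx": 0.5, "ty": 0.9, "rz": 0.5, "tz": -0.5, "grip": -1}, {"grip": -1}, {"grip": -1}])

```text
validation failed for argument at $.co...
```

>>> drive_tool(commands=[{"tx": 0.5, "ty": 0.94, "tz": 0, "rx": 0, "ry": 0, "rz": 0.5, "grip": -1}])

```text
clock: 0.68
tcp_pos: [0.2035, -0.6284, 0.2312]
orientation: [3.09, 0.565, -0.002]
contact_force: [0.0, 0.8, -0.5]
grip_width: 0.0853
```

>>> drive_tool(commands=[{"tx": 0.5, "ty": 0.94, "tz": 0, "rx": 0, "ry": 0, "rz": 0.5, "grip": -1}, {"tx": 0.5, "ty": 0.94, "tz": 0, "rx": 0, "ry": 0, "rz": 0.5, "grip": -1}, {"tx": 0.5, "ty": 0.94, "tz": 0, "rx": 0, "ry": 0, "rz": 0.5, "grip": -1}, {"tx": 0.5, "ty": 0.94, "tz": 0, "rx": 0, "ry": 0, "rz": 0.5, "grip": -1}, {"tx": 0.5, "ty": 0.94, "tz": 0, "rx": 0, "ry": 0, "rz": 0.5, "grip": -1}, {"tx": 0.5, "ty": 0.94, "tz": 0, "rx": 0, "ry": 0, "rz": 0.5, "grip": -1}, {"tx": 0.5, "ty": 0.94, "tz": 0, "rx": 0, "ry": 0, "rz": 0.5, "grip": -1}, {"tx": 0.5, "ty": 0.94, "tz": 0, "rx": 0, "ry": 0, "rz": 0.5, "grip": -1}, {"tx": 0.5, "ty": 0.94, "tz": 0, "rx": 0, "ry": 0, "rz": 0.5, "grip": -1}, {"tx": 0.5, "ty": 0.94, "tz": 0, "rx": 0, "ry": 0, "rz": 0.5, "grip": -1}])

```text
clock: 1.92
tcp_pos: [0.3055, -0.4382, 0.2313]
orientation: [2.706, 1.595, 0.0]
contact_force: [0.1, -0.2, -0.2]
grip_width: 0.0856
```

>>> drive_tool(commands=[{"tx": 0.5, "ty": 0.94, "tz": 0, "rx": 0, "ry": 0, "rz": 0.5, "grip": -1}, {"tx": 0.5, "ty": 0.94, "tz": 0, "rx": 0, "ry": 0, "rz": 0.5, "grip": -1}, {"tx": 0.5, "ty": 0.94, "tz": 0, "rx": 0, "ry": 0, "rz": 0.5, "grip": -1}, {"tx": 0.5, "ty": 0.94, "tz": 0, "rx": 0, "ry": 0, "rz": 0.5, "grip": -1}, {"tx": 0.5, "ty": 0.94, "tz": 0, "rx": 0, "ry": 0, "rz": 0.5, "grip": -1}, {"tx": 0.5, "ty": 0.94, "tz": 0, "rx": 0, "ry": 0, "rz": 0.5, "grip": -1}, {"tx": 0.5, "ty": 0.94, "tz": 0, "rx": 0, "ry": 0, "rz": 0.5, "grip": -1}, {"tx": 0.5, "ty": 0.94, "tz": 0, "rx": 0, "ry": 0, "rz": 0.5, "grip": -1}, {"tx": 0.5, "ty": 0.94, "tz": 0, "rx": 0, "ry": 0, "rz": 0.5, "grip": -1}, {"tx": 0.6, "ty": 0.9, "tz": -0.5, "rx": 0, "ry": 0, "rz": 0.5, "grip": -1}])

```text
clock: 3.18
tcp_pos: [0.408, -0.2513, 0.2216]
orientation: [1.997, 2.423, 0.0]
contact_force: [-0.3, -0.2, 0.5]
grip_width: 0.0854
```

>>> drive_tool(commands=[{"tx": 0.5, "ty": 0.9, "tz": -0.5, "rx": 0, "ry": 0, "rz": 0.5, "grip": -1}, {"tx": 0, "ty": 0, "tz": 0, "rx": 0, "ry": 0, "rz": 0, "grip": -1}, {"tx": 0, "ty": 0, "tz": 0, "rx": 0, "ry": 0, "rz": 0, "grip": -1}])

```text
clock: 3.55
tcp_pos: [0.4166, -0.2347, 0.211]
orientation: [-1.918, -2.488, 0.001]
contact_force: [0.2, -0.3, 0.9]
grip_width: 0.0851
```

```bash
cat > m3.py <<'E'
from h import *
import sys
from scipy.spatial.transform import Rotation as R
def wrist(fn):
    o=status.get_obs();f=grab('wrist',fn)
    T=np.eye(4);T[:3,:3]=R.from_rotvec(o['orientation']).as_matrix();T[:3,3]=o['tcp_pos']
    f['T']=T@f['T_tool_cam'];return o,f
def tool(o):
    M=R.from_rotvec(o['orientation']).as_matrix()
    return np.degrees(np.arctan2(M[1,1],M[0,1])),M
E
python3 - <<'E'
from m3 import *
o,f=wrist('w1.png');np.savez('pics/w1.npz',**f)
a,M=tool(o);print(o['clock'],o['tcp_pos'],a,M[:,2],o['contact_force'])
W=cloud(f);img=f['frame'].astype(int)
print('bench',np.nanpercentile(W[...,2],[5,25,50,75]))
roi=(abs(W[...,0]-.417)<.06)&(abs(W[...,1]+.232)<.06)
P=W[roi&(W[...,2]>.044)&(W[...,2]<.06)&(img.max(-1)<90)];print(len(P),np.median(P,0),cv2.minAreaRect(P[:,:2].astype(np.float32)*1000))
P=W[roi&(((W[...,2]>.002)&(img.min(-1)>120))|(W[...,2]>.02))];print(len(P),cv2.minAreaRect(P[:,:2].astype(np.float32)*1000))
E
```

```text
3.55 [ 0.41656712 -0.23468721  0.21103809] 14.734144450620477 [-6.14711995e-04  5.15292363e-05 -9.99999810e-01] [ 0.16729285 -0.3310988   0.90850998]
bench [0.00010272 0.00090915 0.00156604 0.00589985]
2015 [ 0.41606372 -0.23192235  0.05132321] ((416.179931640625, -233.61288452148438), (53.75791549682617, 38.66288757324219), 15.411995887756348)
39094 ((417.0032043457031, -231.39569091796875), (118.86775207519531, 119.90338134765625), 89.76567840576172)
```

View pics/w1.png

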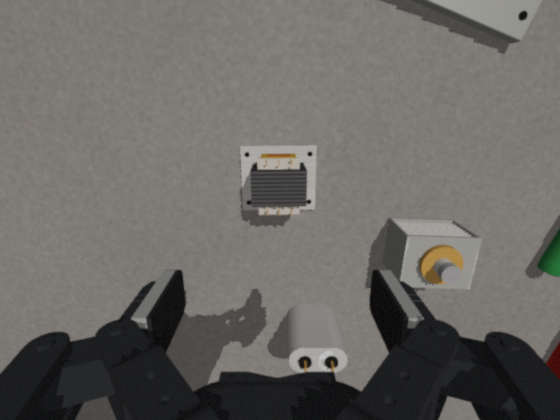

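>>> drive_tool(commands=[{"tx": 0, "ty": 0.07, "tz": -1, "rx": 0, "ry": 0, "rz": 0.05, "grip": -1}, {"tx": 0, "ty": 0, "tz": -1, "rx": 0, "ry": 0, "rz": 0, "grip": -1}, {"tx": 0, "ty": 0, "tz": -1, "rx": 0, "ry": 0, "rz": 0, "grip": -1}, {"tx": 0, "ty": 0, "tz": -1, "rx": 0, "ry": 0, "rz": 0, "grip": -1}, {"tx": 0, "ty": 0, "tz": -1, "rx": 0, "ry": 0, "rz": 0, "grip": -1}, {"tx": 0, "ty": 0, "tz": -1, "rx": 0, "ry": 0, "rz": 0, "grip": -1}, {"tx": 0, "ty": 0, "tz": -1, "rx": 0, "ry": 0, "rz": 0, "grip": -1}, {"tx": 0, "ty": 0, "tz": -0.5, "rx": 0, "ry": 0, "rz": 0, "grip": -1}, {"tx": 0, "ty": 0, "tz": 0, "rx": 0, "ry": 0, "rz": 0, "grip": -1}])

```text
clock: 4.72
tcp_pos: [0.4165, -0.2332, 0.061]
orientation: [-1.909, -2.494, 0.0]
contact_force: [-0.3, -0.5, 0.7]
grip_width: 0.0854
```

```bash
python3 - <<'E'
from m3 import *
o,f=wrist('w2.png')
a,M=tool(o);print(o['clock'],o['tcp_pos'],a,o['contact_force'])
W=cloud(f);img=f['frame'].astype(int)
P=W[(W[...,2]>.044)&(W[...,2]<.06)&(img.max(-1)<90)&(abs(W[...,0]-.417)<.06)&(abs(W[...,1]+.232)<.06)];print(len(P),np.median(P,0),cv2.minAreaRect(P[:,:2].astype(np.float32)*1000))
E
```

```text
4.725 [ 0.41646666 -0.23322292  0.06103473] 15.125491738393764 [-0.27502232 -0.46992106  0.68213925]
6662 [ 0.41613248 -0.23057453  0.05135008] ((415.8965759277344, -229.77688598632812), (54.55093002319336, 50.46711349487305), 14.726009368896484)
```

View pics/w2.png

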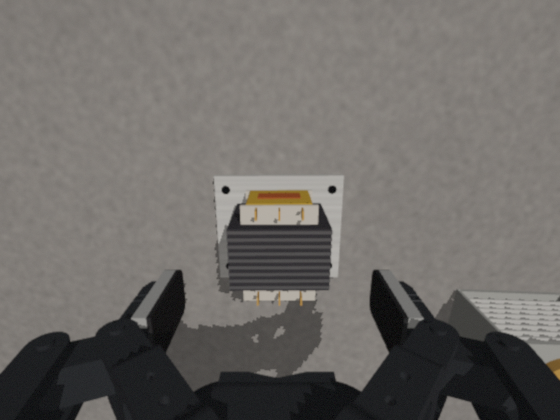

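>>> drive_tool(commands=[{"tx": 0, "ty": 0.04, "tz": -1, "rx": 0, "ry": 0, "rz": 0, "grip": -1}, {"tx": 0, "ty": 0, "tz": -0.9, "rx": 0, "ry": 0, "rz": 0, "grip": -1}, {"tx": 0, "ty": 0, "tz": -0.5, "rx": 0, "ry": 0, "rz": 0, "grip": -1}, {"tx": 0, "ty": 0, "tz": 0, "rx": 0, "ry": 0, "rz": 0, "grip": -1}])

```text
clock: 5.28
tcp_pos: [0.4169, -0.2321, 0.0133]
orientation: [-1.909, -2.495, 0.0]
contact_force: [0.1, 0.2, 0.1]
grip_width: 0.0853
```

>>> drive_tool(commands=[{"tx": 0, "ty": 0, "tz": 0, "rx": 0, "ry": 0, "rz": 0, "grip": 1}, {"tx": 0, "ty": 0, "tz": 0, "rx": 0, "ry": 0, "rz": 0, "grip": 1}, {"tx": 0, "ty": 0, "tz": 0, "rx": 0, "ry": 0, "rz": 0, "grip": 1}, {"tx": 0, "ty": 0, "tz": 0, "rx": 0, "ry": 0, "rz": 0, "grip": 1}, {"tx": 0, "ty": 0, "tz": 0, "rx": 0, "ry": 0, "rz": 0, "grip": 1}, {"tx": 0, "ty": 0, "tz": 0, "rx": 0, "ry": 0, "rz": 0, "grip": 1}], grip_force=50)

```text
clock: 6.02
tcp_pos: [0.4175, -0.2324, 0.0141]
orientation: [1.908, 2.494, 0.0]
contact_force: [-1.2, 1.9, 6.4]
grip_width: 0.0532
```

>>> drive_tool(commands=[{"tx": 0, "ty": 0, "tz": 0.5, "rx": 0, "ry": 0, "rz": 0, "grip": 1}, {"tx": 0, "ty": 0, "tz": 1, "rx": 0, "ry": 0, "rz": 0, "grip": 1}, {"tx": 0, "ty": 0, "tz": 1, "rx": 0, "ry": 0, "rz": 0, "grip": 1}, {"tx": 0, "ty": 0, "tz": 1, "rx": 0, "ry": 0, "rz": 0, "grip": 1}, {"tx": 0, "ty": 0, "tz": 1, "rx": 0, "ry": 0, "rz": 0, "grip": 1}, {"tx": 0, "ty": 0, "tz": 0, "rx": 0, "ry": 0, "rz": 0, "grip": 1}])

```text
clock: 6.78
tcp_pos: [0.4171, -0.2324, 0.1043]
orientation: [1.908, 2.493, 0.0]
contact_force: [0.4, -0.4, -6.3]
grip_width: 0.0532
```

```bash
python3 - <<'E'
from m3 import *
o,f=wrist('w3.png')
a,M=tool(o);print(o['clock'],o['tcp_pos'],a,o['contact_force'],o['moment'],o['grip_width'])
W=cloud(f);img=f['frame'].astype(int)
L=(W-o['tcp_pos'])@M
print(L[180:330:10,279].round(4))
E
```

```text
6.775 [ 0.4170876  -0.23237849  0.10430053] 15.158113444569574 [ 0.36983043 -0.41290859 -6.27404516] [ 0.01010717 -0.00313997 -0.06307291] 0.053245123308743904
[[ 0.0229  0.001   0.1031]
 [ 0.0149  0.001   0.1027]
 [ 0.0338  0.0004  0.009 ]
 [ 0.0287  0.0004  0.0085]
 [ 0.0288  0.0003 -0.0065]
 [ 0.0288  0.0003 -0.0188]
 [ 0.0288  0.0002 -0.0292]
 [ 0.0256  0.0002 -0.0316]
 [ 0.0208  0.0002 -0.0303]
 [ 0.0182  0.0002 -0.0336]
 [ 0.0152  0.0002 -0.0359]
 [ 0.012   0.0002 -0.0378]
 [ 0.0073  0.0002 -0.0372]
 [ 0.0034  0.0002 -0.0381]
 [-0.0017  0.0002 -0.0373]]
```

View pics/w3.png

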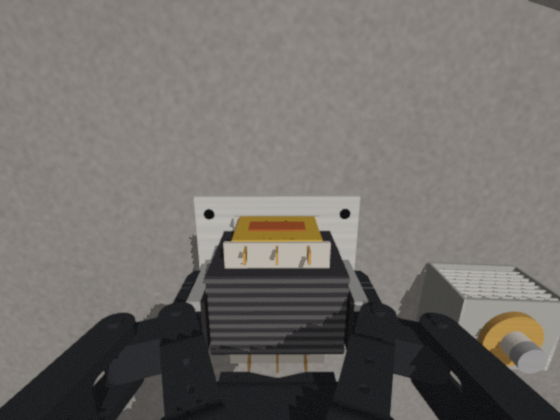

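>>> drive_tool(commands=[{"tx": 0.36, "ty": 0.94, "tz": 0, "rx": 0, "ry": 0, "rz": -0.18, "grip": 1}, {"tx": 0.36, "ty": 0.94, "tz": 0, "rx": 0, "ry": 0, "rz": -0.18, "grip": 1}, {"tx": 0.36, "ty": 0.94, "tz": 0, "rx": 0, "ry": 0, "rz": -0.18, "grip": 1}, {"tx": 0.36, "ty": 0.94, "tz": 0, "rx": 0, "ry": 0, "rz": -0.18, "grip": 1}, {"tx": 0.36, "ty": 0.94, "tz": 0, "rx": 0, "ry": 0, "rz": -0.18, "grip": 1}, {"tx": 0.36, "ty": 0.94, "tz": 0, "rx": 0, "ry": 0, "rz": -0.18, "grip": 1}, {"tx": 0.36, "ty": 0.94, "tz": 0, "rx": 0, "ry": 0, "rz": -0.18, "grip": 1}])

```text
clock: 7.7
tcp_pos: [0.4662, -0.0997, 0.102]
orientation: [-2.12, -2.315, 0.002]
contact_force: [0.4, 0.9, -6.5]
grip_width: 0.0534
```

>>> drive_tool(commands=[{"tx": 0.36, "ty": 0.94, "tz": 0, "rx": 0, "ry": 0, "rz": -0.18, "grip": 1}, {"tx": 0.36, "ty": 0.94, "tz": 0, "rx": 0, "ry": 0, "rz": -0.18, "grip": 1}, {"tx": 0.36, "ty": 0.94, "tz": 0, "rx": 0, "ry": 0, "rz": -0.18, "grip": 1}, {"tx": 0.36, "ty": 0.94, "tz": 0, "rx": 0, "ry": 0, "rz": -0.18, "grip": 1}, {"tx": 0.36, "ty": 0.94, "tz": 0, "rx": 0, "ry": 0, "rz": -0.18, "grip": 1}, {"tx": 0.36, "ty": 0.94, "tz": 0, "rx": 0, "ry": 0, "rz": -0.18, "grip": 1}, {"tx": 0.3, "ty": 0.94, "tz": 0, "rx": 0, "ry": 0, "rz": -0.18, "grip": 1}, {"tx": 0, "ty": 0, "tz": 0, "rx": 0, "ry": 0, "rz": 0, "grip": 1}, {"tx": 0, "ty": 0, "tz": 0, "rx": 0, "ry": 0, "rz": 0, "grip": 1}])

```text
clock: 8.82
tcp_pos: [0.5153, 0.0303, 0.1022]
orientation: [-2.315, -2.122, 0.004]
contact_force: [0.6, -0.4, -6.2]
grip_width: 0.0538
```

```bash
python3 - <<'E'
from m3 import *
o,f=wrist('w4.png');np.savez('pics/w4.npz',**f)
a,M=tool(o);print(o['clock'],o['tcp_pos'],a,o['contact_force'],o['moment'],o['grip_width'])
W=cloud(f)
d=np.array([.0863,.9963]);n=np.array([-d[1],d[0]]);c0=np.array([.5256,.1332])
Q=W[...,:2]-c0;X=Q@d;Y=Q@n;Z=W[...,2]
pl=(abs(Y)<.035)&(X>-.05)&(X<-.02);print('plate z',np.nanmedian(Z[pl]))
m=(Z>np.nanmedian(Z[pl])+.005)&(Z<.04)&(abs(Y)<.075)
for x0 in np.arange(-.065,.1,.01):
    s=m&(abs(X-x0)<.004)
    yl=Y[s&(Y>0.03)];yr=Y[s&(Y<-.03)]
    if len(yl)>5 and len(yr)>5: print(round(x0,3),'L',np.percentile(yl,[2,98]).round(4),'R',np.percentile(yr,[2,98]).round(4))
# bracket / leaf
for z0 in (.03,.035,.04,.05):
    s=(abs(Z-z0)<.004)&(abs(Y)<.012)&(X>.03)
    if s.any(): print('leaf',z0,np.percentile(X[s],[1,5,50]).round(4),s.sum())
s=(abs(Y)<.005)&(X>-.02)&(X<.1)
for x0 in np.arange(-.03,.1,.004):
    q=(abs(Y)<.005)&(abs(X-x0)<.002)
    if q.any(): print(round(x0,3),round(float(np.median(Z[q]))*1e3,1),end='; ')
E
```

```text
8.825 [0.51531191 0.03029785 0.10223379] -4.979459789275155 [ 0.62394142 -0.41845133 -6.18283428] [-0.04032045  0.06229155 -0.02381339] 0.053843864241751964
plate z 0.015349612040760657
-0.055 L [0.0563 0.0667] R [-0.0648 -0.0543]
-0.045 L [0.0535 0.0645] R [-0.0623 -0.0519]
-0.035 L [0.0514 0.062 ] R [-0.0601 -0.0493]
-0.025 L [0.049  0.0596] R [-0.0576 -0.0469]
-0.015 L [0.0465 0.0573] R [-0.0551 -0.0445]
-0.005 L [0.0442 0.0546] R [-0.0527 -0.0419]
0.005 L [0.0436 0.0531] R [-0.051  -0.0413]
0.015 L [0.0367 0.053 ] R [-0.0745 -0.0345]
0.025 L [0.0367 0.0531] R [-0.0747 -0.0345]
0.035 L [0.0368 0.0531] R [-0.0747 -0.0344]
-0.03 15.4; -0.026 15.8; -0.022 15.6; -0.018 16.1; -0.014 15.9; -0.01 16.3; -0.006 16.7; -0.002 17.2; 0.002 17.7; 0.006 17.9; 0.01 18.5; 0.014 17.5; 0.018 16.0; 0.022 16.0; 0.026 16.2; 0.03 16.2; 0.034 16.1; 0.038 16.1;
```

View pics/w4.png

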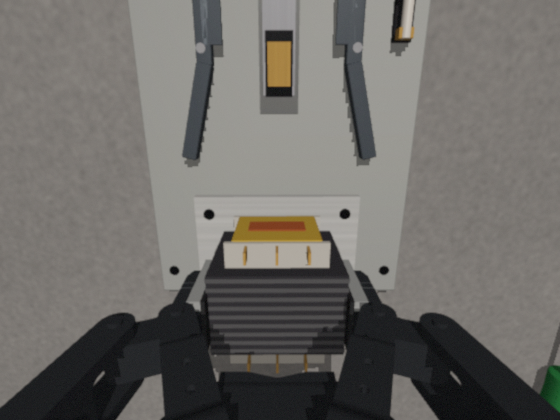

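>>> drive_tool(commands=[{"tx": 0, "ty": 0.05, "tz": -1, "rx": 0, "ry": 0, "rz": 0, "grip": 1}, {"tx": 0, "ty": 0, "tz": -1, "rx": 0, "ry": 0, "rz": 0, "grip": 1}, {"tx": 0, "ty": 0, "tz": -1, "rx": 0, "ry": 0, "rz": 0, "grip": 1}, {"tx": 0, "ty": 0, "tz": -0.4, "rx": 0, "ry": 0, "rz": 0, "grip": 1}, {"tx": 0, "ty": 0, "tz": 0, "rx": 0, "ry": 0, "rz": 0, "grip": 1}, {"tx": 0, "ty": 0, "tz": 0, "rx": 0, "ry": 0, "rz": 0, "grip": 1}])

```text
clock: 9.62
tcp_pos: [0.517, 0.032, 0.036]
orientation: [2.316, 2.122, 0.001]
contact_force: [0.6, -0.3, -6.0]
grip_width: 0.0533
```

>>> drive_tool(commands=[{"tx": 0, "ty": 0, "tz": -0.05, "rx": 0, "ry": 0, "rz": 0, "grip": 1}, {"tx": 0, "ty": 0, "tz": -0.05, "rx": 0, "ry": 0, "rz": 0, "grip": 1}, {"tx": 0, "ty": 0, "tz": -0.05, "rx": 0, "ry": 0, "rz": 0, "grip": 1}, {"tx": 0, "ty": 0, "tz": 0, "rx": 0, "ry": 0, "rz": 0, "grip": 1}])

```text
clock: 10.12
tcp_pos: [0.5164, 0.0321, 0.0323]
orientation: [-2.316, -2.123, 0.0]
contact_force: [0.0, -0.8, -6.9]
grip_width: 0.0535
```

>>> drive_tool(commands=[{"tx": 0, "ty": 0, "tz": -0.05, "rx": 0, "ry": 0, "rz": 0, "grip": 1}, {"tx": 0, "ty": 0, "tz": -0.05, "rx": 0, "ry": 0, "rz": 0, "grip": 1}, {"tx": 0, "ty": 0, "tz": -0.04, "rx": 0, "ry": 0, "rz": 0, "grip": 1}, {"tx": 0, "ty": 0, "tz": 0, "rx": 0, "ry": 0, "rz": 0, "grip": 1}])

```text
clock: 10.62
tcp_pos: [0.5164, 0.0321, 0.0294]
orientation: [-2.316, -2.123, 0.0]
contact_force: [0.3, 0.8, -6.2]
grip_width: 0.0537
```

>>> drive_tool(commands=[{"tx": 0, "ty": 0, "tz": -0.03, "rx": 0, "ry": 0, "rz": 0, "grip": 1}, {"tx": 0, "ty": 0, "tz": 0, "rx": 0, "ry": 0, "rz": 0, "grip": 1}])

```text
clock: 10.88
tcp_pos: [0.5164, 0.0321, 0.0289]
orientation: [-2.316, -2.123, 0.0]
contact_force: [-1.0, 0.6, -7.1]
grip_width: 0.0533
```

>>> drive_tool(commands=[{"tx": 0, "ty": 0, "tz": -0.03, "rx": 0, "ry": 0, "rz": 0, "grip": 1}, {"tx": 0, "ty": 0, "tz": 0, "rx": 0, "ry": 0, "rz": 0, "grip": 1}])

```text
clock: 11.12
tcp_pos: [0.5164, 0.0321, 0.0283]
orientation: [-2.316, -2.123, -0.0]
contact_force: [-0.2, 0.3, -7.3]
grip_width: 0.0531
```

>>> drive_tool(commands=[{"tx": 0, "ty": 0, "tz": -0.03, "rx": 0, "ry": 0, "rz": 0, "grip": 1}, {"tx": 0, "ty": 0, "tz": 0, "rx": 0, "ry": 0, "rz": 0, "grip": 1}])

```text
clock: 11.38
tcp_pos: [0.5164, 0.0321, 0.0282]
orientation: [2.316, 2.123, -0.0]
contact_force: [-3.1, -0.3, 3.4]
grip_width: 0.0532
```

>>> drive_tool(commands=[{"tx": 0, "ty": 0, "tz": 0.015, "rx": 0, "ry": 0, "rz": 0, "grip": 1}, {"tx": 0, "ty": 0, "tz": 0, "rx": 0, "ry": 0, "rz": 0, "grip": -1}, {"tx": 0, "ty": 0, "tz": 0, "rx": 0, "ry": 0, "rz": 0, "grip": -1}, {"tx": 0, "ty": 0, "tz": 0, "rx": 0, "ry": 0, "rz": 0, "grip": -1}, {"tx": 0, "ty": 0, "tz": 0, "rx": 0, "ry": 0, "rz": 0, "grip": -1}, {"tx": 0, "ty": 0, "tz": 0, "rx": 0, "ry": 0, "rz": 0, "grip": -1}])

```text
clock: 12.12
tcp_pos: [0.5165, 0.0321, 0.028]
orientation: [2.316, 2.123, 0.0]
contact_force: [0.2, -0.2, -0.0]
grip_width: 0.0857
```

```bash
python3 - <<'E'
from m3 import *
o,f=wrist('w5.png')
a,M=tool(o);print(o['clock'],o['tcp_pos'],a,o['contact_force'],o['grip_width'])
E
```

```text
12.125 [0.51648246 0.03211233 0.02800844] -4.987541789452886 [ 0.2456822  -0.16023377 -0.04055896] 0.08569768543037351
```

View pics/w5.png

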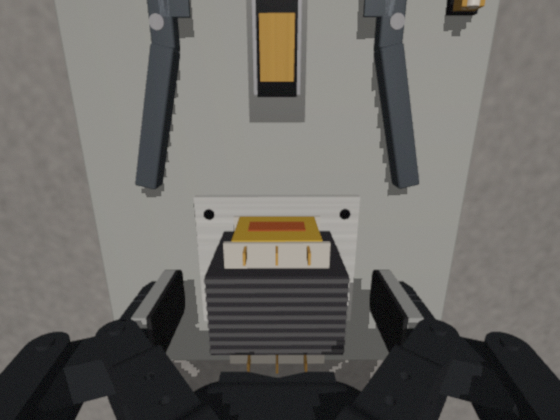

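>>> drive_tool(commands=[{"tx": 0, "ty": 0, "tz": 0.5, "rx": 0, "ry": 0, "rz": 0, "grip": -1}, {"tx": 0, "ty": 0, "tz": 1, "rx": 0, "ry": 0, "rz": 0, "grip": -1}, {"tx": 0, "ty": 0, "tz": 1, "rx": 0, "ry": 0, "rz": 0, "grip": -1}, {"tx": 0, "ty": 0, "tz": 1, "rx": 0, "ry": 0, "rz": 0, "grip": -1}, {"tx": 0, "ty": 0, "tz": 1, "rx": 0, "ry": 0, "rz": 0, "grip": -1}, {"tx": -0.08, "ty": -0.9, "tz": 0, "rx": 0, "ry": 0, "rz": 0, "grip": 1}, {"tx": -0.08, "ty": -0.9, "tz": 0, "rx": 0, "ry": 0, "rz": 0, "grip": 1}, {"tx": -0.08, "ty": -0.9, "tz": 0, "rx": 0, "ry": 0, "rz": 0, "grip": 1}, {"tx": -0.05, "ty": -0.46, "tz": 0, "rx": 0, "ry": 0, "rz": 0, "grip": 1}, {"tx": 0, "ty": 0, "tz": 0, "rx": 0, "ry": 0, "rz": 0, "grip": 1}])

```text
clock: 13.42
tcp_pos: [0.5101, -0.0324, 0.1174]
orientation: [-2.318, -2.12, 0.002]
contact_force: [-0.4, -0.8, 0.1]
grip_width: 0.0001
```

```bash
python3 - <<'E'
from m3 import *
o,f=wrist('w6.png')
a,M=tool(o);print(o['clock'],o['tcp_pos'],a,o['contact_force'],o['grip_width'])
d=np.array([.0863,.9963]);n=np.array([-d[1],d[0]]);q=o['tcp_pos'][:2]-[.5256,.1332];print(q@d,q@n)
E
```

```text
13.425 [ 0.5100712  -0.0323801   0.11740837] -5.107643988057829 [-0.39775854 -0.8349675   0.12275818] 5.917205118419147e-05
-0.16630758764336148 0.001181784341892769
```

View pics/w6.png

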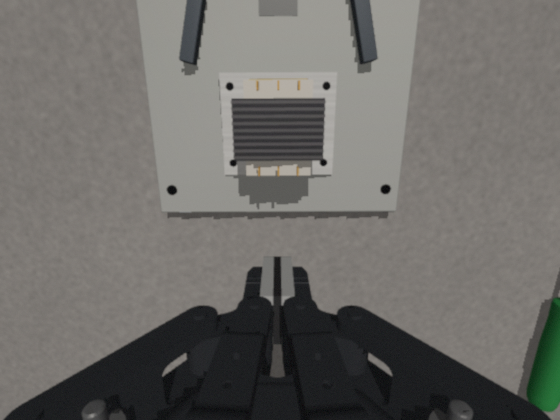

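>>> drive_tool(commands=[{"tx": 0, "ty": 0, "tz": -1, "rx": 0, "ry": 0, "rz": 0, "grip": 1}, {"tx": 0, "ty": 0, "tz": -1, "rx": 0, "ry": 0, "rz": 0, "grip": 1}, {"tx": 0, "ty": 0, "tz": -1, "rx": 0, "ry": 0, "rz": 0, "grip": 1}, {"tx": 0, "ty": 0, "tz": -1, "rx": 0, "ry": 0, "rz": 0, "grip": 1}, {"tx": 0, "ty": 0, "tz": -0.25, "rx": 0, "ry": 0, "rz": 0, "grip": 1}, {"tx": 0, "ty": 0, "tz": 0, "rx": 0, "ry": 0, "rz": 0, "grip": 1}, {"tx": 0, "ty": 0, "tz": 0, "rx": 0, "ry": 0, "rz": 0, "grip": 1}])

```text
clock: 14.35
tcp_pos: [0.5113, -0.0309, 0.0337]
orientation: [2.315, 2.122, 0.002]
contact_force: [0.3, -0.3, -0.3]
grip_width: 0.0
```

```bash
cat > s.py <<'E'
from m3 import *
o=status.get_obs();a,M=tool(o)
d=np.array([.0863,.9963]);n=np.array([-d[1],d[0]]);q=o['tcp_pos'][:2]-[.5256,.1332]
F=o['contact_force'];print(o['clock'],'X %.4f Y %.4f z %.4f yaw %.2f'%(q@d,q@n,o['tcp_pos'][2],a),'Fd %.1f Fn %.1f Fz %.1f'%(F[:2]@d,F[:2]@n,F[2]),o['moment'].round(2))
E
python3 s.py
```

```text
14.35 X -0.1647 Y 0.0001 z 0.0337 yaw -4.97 Fd -0.3 Fn -0.3 Fz -0.3 [-0.03 -0.02 -0.02]
```

>>> drive_tool(commands=[{"tx": 0, "ty": 0.4, "tz": 0, "rx": 0, "ry": 0, "rz": 0, "grip": 1}, {"tx": 0, "ty": 0.3, "tz": 0, "rx": 0, "ry": 0, "rz": 0, "grip": 1}, {"tx": 0.02, "ty": 0.2, "tz": 0, "rx": 0, "ry": 0, "rz": 0, "grip": 1}, {"tx": 0.02, "ty": 0.2, "tz": 0, "rx": 0, "ry": 0, "rz": 0, "grip": 1}, {"tx": 0.02, "ty": 0.2, "tz": 0, "rx": 0, "ry": 0, "rz": 0, "grip": 1}, {"tx": 0.02, "ty": 0.2, "tz": 0, "rx": 0, "ry": 0, "rz": 0, "grip": 1}])

```text
clock: 15.1
tcp_pos: [0.512, -0.0028, 0.033]
orientation: [2.317, 2.12, -0.003]
contact_force: [-0.6, -4.4, 2.5]
grip_width: -0.0001
```

```bash
python3 s.py
```

```text
15.1 X -0.1366 Y 0.0018 z 0.0330 yaw -5.08 Fd -4.4 Fn 0.3 Fz 2.5 [-1.11  0.09 -0.03]
```

>>> drive_tool(commands=[{"tx": 0.04, "ty": 0.25, "tz": 0, "rx": 0, "ry": 0, "rz": 0, "grip": 1}, {"tx": 0.04, "ty": 0.25, "tz": 0, "rx": 0, "ry": 0, "rz": 0, "grip": 1}, {"tx": 0.03, "ty": 0.25, "tz": 0, "rx": 0, "ry": 0, "rz": 0, "grip": 1}, {"tx": 0.02, "ty": 0.25, "tz": 0, "rx": 0, "ry": 0, "rz": 0, "grip": 1}, {"tx": 0.02, "ty": 0.25, "tz": 0, "rx": 0, "ry": 0, "rz": 0, "grip": 1}, {"tx": 0.02, "ty": 0.25, "tz": 0, "rx": 0, "ry": 0, "rz": 0, "grip": 1}])

```text
clock: 15.85
tcp_pos: [0.5156, 0.0271, 0.033]
orientation: [2.317, 2.12, -0.003]
contact_force: [-0.6, -5.4, 3.2]
grip_width: 0.0
```

```bash
python3 s.py
```

```text
15.85 X -0.1065 Y 0.0009 z 0.0330 yaw -5.09 Fd -5.4 Fn 0.1 Fz 3.2 [-1.02  0.12  0.02]
```

>>> drive_tool(commands=[{"tx": 0.02, "ty": 0.25, "tz": 0, "rx": 0, "ry": 0, "rz": 0, "grip": 1}, {"tx": 0.02, "ty": 0.25, "tz": 0, "rx": 0, "ry": 0, "rz": 0, "grip": 1}, {"tx": 0.02, "ty": 0.25, "tz": 0, "rx": 0, "ry": 0, "rz": 0, "grip": 1}, {"tx": 0.02, "ty": 0.25, "tz": 0, "rx": 0, "ry": 0, "rz": 0, "grip": 1}, {"tx": 0.02, "ty": 0.25, "tz": 0, "rx": 0, "ry": 0, "rz": 0, "grip": 1}])

```text
clock: 16.48
tcp_pos: [0.5176, 0.0519, 0.0331]
orientation: [2.317, 2.119, -0.003]
contact_force: [0.2, -5.6, 3.8]
grip_width: -0.0
```

```bash
python3 s.py; python3 - <<'E'
from m3 import *
wrist('w7.png')
E
```

```text
16.475 X -0.0817 Y 0.0010 z 0.0331 yaw -5.11 Fd -5.6 Fn -0.6 Fz 3.8 [-1.12  0.08  0.04]
```

View pics/w7.png

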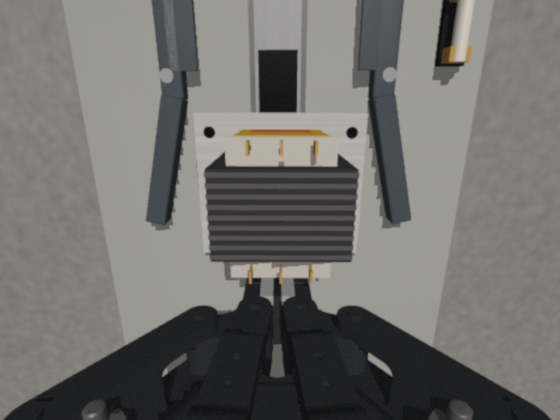

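>>> drive_tool(commands=[{"tx": 0.02, "ty": 0.2, "tz": 0, "rx": 0, "ry": 0, "rz": 0, "grip": 1}, {"tx": 0.02, "ty": 0.2, "tz": 0, "rx": 0, "ry": 0, "rz": 0, "grip": 1}, {"tx": 0.02, "ty": 0.2, "tz": 0, "rx": 0, "ry": 0, "rz": 0, "grip": 1}, {"tx": 0.02, "ty": 0.2, "tz": 0, "rx": 0, "ry": 0, "rz": 0, "grip": 1}, {"tx": 0.02, "ty": 0.2, "tz": 0, "rx": 0, "ry": 0, "rz": 0, "grip": 1}])

```text
clock: 17.15
tcp_pos: [0.5195, 0.0721, 0.033]
orientation: [2.317, 2.12, -0.003]
contact_force: [-1.5, -5.9, 3.1]
grip_width: -0.0001
```

```bash
python3 s.py
```

```text
17.15 X -0.0614 Y 0.0008 z 0.0330 yaw -5.08 Fd -6.1 Fn 1.0 Fz 3.1 [-1.17  0.13 -0.03]
```

>>> drive_tool(commands=[{"tx": 0.02, "ty": 0.2, "tz": 0, "rx": 0, "ry": 0, "rz": 0, "grip": 1}, {"tx": 0.02, "ty": 0.2, "tz": 0, "rx": 0, "ry": 0, "rz": 0, "grip": 1}, {"tx": 0.02, "ty": 0.2, "tz": 0, "rx": 0, "ry": 0, "rz": 0, "grip": 1}, {"tx": 0.02, "ty": 0.2, "tz": 0, "rx": 0, "ry": 0, "rz": 0, "grip": 1}])

```text
clock: 17.65
tcp_pos: [0.5211, 0.088, 0.033]
orientation: [2.317, 2.12, -0.003]
contact_force: [-0.2, -5.5, 3.8]
grip_width: 0.0
```

```bash
python3 s.py; python3 - <<'E'
from m3 import *
wrist('w8.png')
E
```

```text
17.65 X -0.0454 Y 0.0006 z 0.0330 yaw -5.08 Fd -5.5 Fn -0.3 Fz 3.8 [-1.19  0.15  0.03]
```

View pics/w8.png

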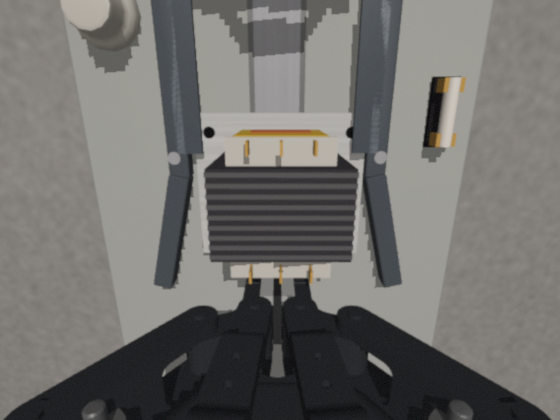

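>>> drive_tool(commands=[{"tx": 0.02, "ty": 0.15, "tz": 0, "rx": 0, "ry": 0, "rz": 0, "grip": 1}, {"tx": 0.015, "ty": 0.15, "tz": 0, "rx": 0, "ry": 0, "rz": 0, "grip": 1}, {"tx": 0.015, "ty": 0.15, "tz": 0, "rx": 0, "ry": 0, "rz": 0, "grip": 1}, {"tx": 0.015, "ty": 0.15, "tz": 0, "rx": 0, "ry": 0, "rz": 0, "grip": 1}])

```text
clock: 18.2
tcp_pos: [0.5223, 0.1001, 0.033]
orientation: [2.317, 2.12, -0.004]
contact_force: [-1.3, -6.2, 4.7]
grip_width: -0.0
```

```bash
python3 s.py
```

```text
18.2 X -0.0333 Y 0.0004 z 0.0330 yaw -5.07 Fd -6.3 Fn 0.8 Fz 4.7 [-1.24  0.15  0.01]
```

>>> drive_tool(commands=[{"tx": 0.015, "ty": 0.15, "tz": 0, "rx": 0, "ry": 0, "rz": 0, "grip": 1}, {"tx": 0.015, "ty": 0.15, "tz": 0, "rx": 0, "ry": 0, "rz": 0, "grip": 1}, {"tx": 0.015, "ty": 0.15, "tz": 0, "rx": 0, "ry": 0, "rz": 0, "grip": 1}, {"tx": 0.015, "ty": 0.15, "tz": 0, "rx": 0, "ry": 0, "rz": 0, "grip": 1}])

```text
clock: 18.7
tcp_pos: [0.5234, 0.1118, 0.033]
orientation: [2.317, 2.12, -0.004]
contact_force: [-1.9, -7.7, 4.7]
grip_width: -0.0001
```

```bash
python3 s.py
```

```text
18.7 X -0.0215 Y 0.0003 z 0.0330 yaw -5.08 Fd -7.9 Fn 1.2 Fz 4.7 [-1.44  0.26  0.01]
```

>>> drive_tool(commands=[{"tx": 0, "ty": 0.1, "tz": 0, "rx": 0, "ry": 0, "rz": 0, "grip": 1}, {"tx": 0, "ty": 0.1, "tz": 0, "rx": 0, "ry": 0, "rz": 0, "grip": 1}, {"tx": 0, "ty": 0.1, "tz": 0, "rx": 0, "ry": 0, "rz": 0, "grip": 1}, {"tx": 0, "ty": 0.1, "tz": 0, "rx": 0, "ry": 0, "rz": 0, "grip": 1}])

```text
clock: 19.2
tcp_pos: [0.5237, 0.1202, 0.033]
orientation: [2.317, 2.12, -0.003]
contact_force: [-0.5, -5.7, 2.9]
grip_width: 0.0005
```

```bash
python3 s.py;python3 - <<'E'
from m3 import *
wrist('w9.png')
E
```

```text
19.2 X -0.0131 Y 0.0008 z 0.0330 yaw -5.07 Fd -5.8 Fn -0.0 Fz 2.9 [-1.13 -0.01  0.03]
```

View pics/w9.png

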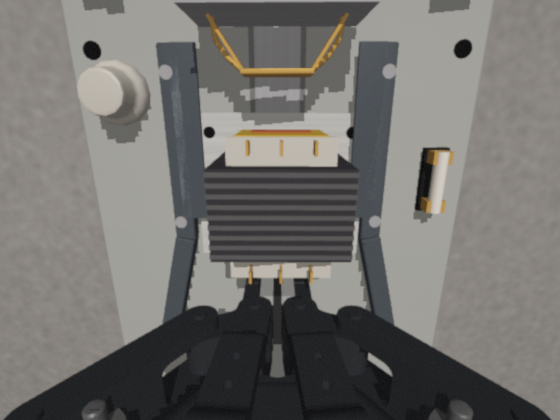

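```bash
python3 - <<'E'
from m3 import *
o,f=wrist('w10.png')
W=cloud(f);d=np.array([.0863,.9963]);c0=np.array([.5256,.1332]);X=(W[...,:2]-c0)@d
for v in list(range(62,82,2))+list(range(110,146,4)): print(v,X[v,265:295:8].round(4),W[v,265:295:8,2].round(4),f['frame'][v,280])
E
```

```text
62 [0.0844 0.0843 0.0844 0.0843] [0.0165 0.0173 0.0163 0.0168] [105 104 104]
64 [0.0836 0.0836 0.0837 0.0837] [0.0156 0.0156 0.0148 0.0146] [104 102 104]
66 [0.0826 0.0827 0.0827 0.0827] [0.0174 0.016  0.0166 0.0159] [105 105 106]
68 [0.0819 0.0819 0.0819 0.0819] [0.0163 0.0162 0.0161 0.0158] [105 106 110]
70 [0.0781 0.0782 0.0781 0.0782] [0.0464 0.0456 0.0463 0.0458] [ 95 154 188]
72 [0.0775 0.0775 0.0775 0.0774] [0.0462 0.0455 0.0457 0.0468] [ 82 153 191]
74 [0.0768 0.0768 0.0768 0.0768] [0.0453 0.0452 0.0453 0.0452] [ 64 124 159]
76 [0.0767 0.0766 0.0766 0.0766] [0.0389 0.0393 0.0393 0.0392] [33 67 87]
78 [0.0776 0.0776 0.0776 0.0776] [0.016  0.0158 0.0162 0.0159] [72 83 94]
80 [0.0768 0.0767 0.0768 0.0768] [0.0154 0.0166 0.0151 0.0149] [101 101 104]
110 [0.0635 0.0634 0.0635 0.0634] [0.0158 0.0156 0.0166 0.0158] [96 97 98]
114 [0.0617 0.0617 0.0617 0.0617] [0.0195 0.0187 0.0189 0.0187] [114 118 119]
118 [0.0599 0.0599 0.0599 0.0599] [0.0206 0.0195 0.0199 0.02  ] [112 116 117]
122 [0.0581 0.0581 0.058  0.0581] [0.0193 0.0193 0.0187 0.0195] [116 120 121]
126 [0.0562 0.0563 0.0562 0.0562] [0.019  0.0203 0.0191 0.0185] [174 179 180]
130 [0.0563 0.0562 0.0563 0.0562] [0.0456 0.0444 0.0458 0.0451] [ 72  94 146]
134 [0.0556 0.0555 0.0554 0.0555] [0.0562 0.0555 0.054  0.0554] [ 46 127 158]
138 [0.0544 0.0544 0.0544 0.0545] [0.0589 0.0587 0.0585 0.0594] [173 183 189]
142 [0.053  0.0529 0.0537 0.053 ] [0.0586 0.0581 0.0656 0.0594] [135 159 176]
```

>>> drive_tool(commands=[{"tx": 0.01, "ty": 0.1, "tz": 0, "rx": 0, "ry": 0, "rz": 0, "grip": 1}, {"tx": 0.01, "ty": 0.1, "tz": 0, "rx": 0, "ry": 0, "rz": 0, "grip": 1}, {"tx": 0, "ty": 0.1, "tz": 0, "rx": 0, "ry": 0, "rz": 0, "grip": 1}, {"tx": 0.01, "ty": 0.1, "tz": 0, "rx": 0, "ry": 0, "rz": 0, "grip": 1}])

```text
clock: 19.8
tcp_pos: [0.5243, 0.1286, 0.033]
orientation: [2.317, 2.121, -0.002]
contact_force: [-0.2, -5.3, 3.8]
grip_width: 0.0
```

```bash
python3 s.py
```

```text
19.8 X -0.0047 Y 0.0009 z 0.0330 yaw -5.05 Fd -5.3 Fn -0.2 Fz 3.8 [-1.11  0.1   0.03]
```

>>> drive_tool(commands=[{"tx": 0.01, "ty": 0.1, "tz": 0, "rx": 0, "ry": 0, "rz": 0, "grip": 1}, {"tx": 0, "ty": 0.1, "tz": 0, "rx": 0, "ry": 0, "rz": 0, "grip": 1}, {"tx": 0.01, "ty": 0.1, "tz": 0, "rx": 0, "ry": 0, "rz": 0, "grip": 1}, {"tx": 0, "ty": 0.05, "tz": 0, "rx": 0, "ry": 0, "rz": 0, "grip": 1}])

```text
clock: 20.3
tcp_pos: [0.5246, 0.1357, 0.0329]
orientation: [2.316, 2.121, -0.002]
contact_force: [-0.2, -6.7, 3.2]
grip_width: -0.0003
```

```bash
python3 s.py; cat > gap.py <<'E'
from m3 import *
import sys
o,f=wrist(sys.argv[1])
W=cloud(f);d=np.array([.0863,.9963]);c0=np.array([.5256,.1332]);X=(W[...,:2]-c0)@d
for v in range(70,146,4): print(v,X[v,265:295:10].round(4),W[v,265:295:10,2].round(4),f['frame'][v,280])
E
python3 gap.py w11.png
```

```text
20.3 X 0.0024 Y 0.0012 z 0.0329 yaw -5.04 Fd -6.7 Fn -0.4 Fz 3.2 [-1.18  0.08  0.01]
70 [0.096  0.0961 0.096 ] [0.0162 0.0152 0.0159] [104 103 105]
74 [0.0944 0.0942 0.0943] [0.0156 0.017  0.0156] [105 103 105]
78 [0.0927 0.0926 0.0926] [0.0149 0.0166 0.0158] [104 104 105]
82 [0.0908 0.0909 0.0909] [0.0165 0.0162 0.0158] [105 103 105]
86 [0.0891 0.0892 0.0891] [0.0168 0.0151 0.0171] [104 103 104]
90 [0.0874 0.0874 0.0874] [0.0154 0.016  0.0162] [104 103 104]
94 [0.0856 0.0856 0.0856] [0.0155 0.0164 0.0157] [103 101 104]
98 [0.0838 0.0838 0.0838] [0.0159 0.0165 0.0172] [101 100 102]
102 [0.0821 0.0821 0.082 ] [0.0153 0.0159 0.016 ] [101 101 102]
106 [0.0803 0.0802 0.0802] [0.0165 0.0163 0.0151] [103 101 103]
110 [0.0786 0.0787 0.0787] [0.0309 0.0337 0.0335] [ 92 114 129]
114 [0.0773 0.0773 0.0773] [0.0447 0.0442 0.0461] [ 81 149 185]
118 [0.0749 0.0749 0.0749] [0.0191 0.0189 0.0201] [114 117 119]
122 [0.0731 0.0731 0.0731] [0.0194 0.0201 0.0195] [179 183 186]
126 [0.0713 0.0712 0.0712] [0.0202 0.0183 0.0196] [119 123 124]
130 [0.0712 0.0713 0.0711] [0.0453 0.046  0.0436] [ 54  80 139]
134 [0.0705 0.0705 0.0704] [0.056  0.0556 0.0544] [ 46 127 159]
138 [0.0693 0.0694 0.0694] [0.0577 0.0596 0.0594] [174 184 190]
142 [0.068 0.068 0.068] [0.0596 0.0588 0.059 ] [135 160 177]
```

View pics/w11.png

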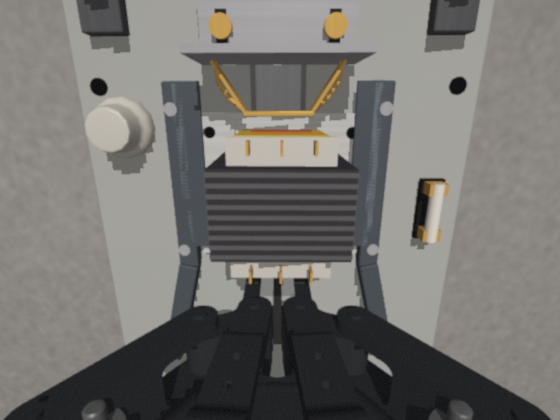

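>>> drive_tool(commands=[{"tx": 0.005, "ty": 0.05, "tz": 0, "rx": 0, "ry": 0, "rz": 0, "grip": 1}, {"tx": 0.005, "ty": 0.05, "tz": 0, "rx": 0, "ry": 0, "rz": 0, "grip": 1}, {"tx": 0.005, "ty": 0.05, "tz": 0, "rx": 0, "ry": 0, "rz": 0, "grip": 1}, {"tx": 0.005, "ty": 0.05, "tz": 0, "rx": 0, "ry": 0, "rz": 0, "grip": 1}])

```text
clock: 20.85
tcp_pos: [0.525, 0.1394, 0.0329]
orientation: [2.317, 2.121, -0.003]
contact_force: [-1.0, -7.0, 3.7]
grip_width: 0.0001
```

```bash
python3 s.py
```

```text
20.85 X 0.0062 Y 0.0011 z 0.0329 yaw -5.05 Fd -7.0 Fn 0.4 Fz 3.7 [-1.18  0.03  0.04]
```

>>> drive_tool(commands=[{"tx": 0.003, "ty": 0.03, "tz": 0, "rx": 0, "ry": 0, "rz": 0, "grip": 1}, {"tx": 0.003, "ty": 0.03, "tz": 0, "rx": 0, "ry": 0, "rz": 0, "grip": 1}])

```text
clock: 21.1
tcp_pos: [0.5251, 0.1406, 0.033]
orientation: [2.317, 2.121, -0.003]
contact_force: [-1.4, -6.3, 4.3]
grip_width: 0.0001
```

```bash
python3 s.py
```

```text
21.1 X 0.0074 Y 0.0011 z 0.0330 yaw -5.05 Fd -6.4 Fn 0.9 Fz 4.3 [-1.27  0.02 -0.01]
```

Now half-millimetre steps, watching the force.

>>> drive_tool(commands=[{"tx": 0.002, "ty": 0.025, "tz": 0, "rx": 0, "ry": 0, "rz": 0, "grip": 1}, {"tx": 0.002, "ty": 0.025, "tz": 0, "rx": 0, "ry": 0, "rz": 0, "grip": 1}])

```text
clock: 21.35
tcp_pos: [0.5252, 0.1416, 0.0329]
orientation: [2.317, 2.121, -0.003]
contact_force: [-0.6, -5.5, 3.4]
grip_width: 0.0
```

>>> drive_tool(commands=[{"tx": 0.002, "ty": 0.025, "tz": 0, "rx": 0, "ry": 0, "rz": 0, "grip": 1}])

```text
clock: 21.48
tcp_pos: [0.5252, 0.1419, 0.0329]
orientation: [2.317, 2.121, -0.003]
contact_force: [-0.7, -6.0, 4.6]
grip_width: 0.0
```

>>> drive_tool(commands=[{"tx": 0.002, "ty": 0.025, "tz": 0, "rx": 0, "ry": 0, "rz": 0, "grip": 1}])

```text
clock: 21.6
tcp_pos: [0.5252, 0.142, 0.033]
orientation: [2.317, 2.12, -0.004]
contact_force: [-1.2, -7.5, 5.5]
grip_width: 0.0001
```

```bash
python3 s.py; python3 gap.py w12.png | sed -n 10,19p
```

```text
21.6 X 0.0088 Y 0.0011 z 0.0330 yaw -5.07 Fd -7.5 Fn 0.6 Fz 5.5 [-1.54  0.14 -0.06]
106 [0.0866 0.0866 0.0866] [0.0148 0.0155 0.0156] [101 100 102]
110 [0.0848 0.0848 0.0848] [0.0151 0.0159 0.0161] [102 100 103]
114 [0.0831 0.083  0.083 ] [0.0203 0.0194 0.0192] [116 119 121]
118 [0.0813 0.0812 0.0812] [0.0201 0.0187 0.0185] [115 118 119]
122 [0.0794 0.0794 0.0794] [0.0189 0.0195 0.0193] [117 121 122]
126 [0.0789 0.079  0.0789] [0.0418 0.0424 0.0412] [ 67 124 157]
130 [0.0777 0.0776 0.0776] [0.0462 0.0457 0.0455] [ 74 138 181]
134 [0.0769 0.0769 0.0769] [0.0559 0.0558 0.0552] [ 46 126 157]
138 [0.0758 0.0758 0.0758] [0.0587 0.0587 0.0586] [175 184 190]
142 [0.0743 0.0744 0.0743] [0.0578 0.0588 0.0585] [123 161 184]
```

>>> drive_tool(commands=[{"tx": 0.002, "ty": 0.025, "tz": 0, "rx": 0, "ry": 0, "rz": 0, "grip": 1}])

```text
clock: 21.78
tcp_pos: [0.5253, 0.1421, 0.033]
orientation: [2.317, 2.12, -0.005]
contact_force: [-0.7, -8.8, 5.1]
grip_width: -0.0001
```

>>> drive_tool(commands=[{"tx": 0.002, "ty": 0.025, "tz": 0, "rx": 0, "ry": 0, "rz": 0, "grip": 1}])

```text
clock: 21.9
tcp_pos: [0.5253, 0.1424, 0.033]
orientation: [2.317, 2.119, -0.005]
contact_force: [-0.8, -9.4, 5.8]
grip_width: -0.0003
```

>>> drive_tool(commands=[{"tx": 0.002, "ty": 0.025, "tz": 0, "rx": 0, "ry": 0, "rz": 0, "grip": 1}])

```text
clock: 22.02
tcp_pos: [0.5253, 0.1425, 0.033]
orientation: [2.317, 2.119, -0.006]
contact_force: [-1.4, -9.3, 6.6]
grip_width: 0.0
```

>>> drive_tool(commands=[{"tx": 0.002, "ty": 0.025, "tz": 0, "rx": 0, "ry": 0, "rz": 0, "grip": 1}])

```text
clock: 22.15
tcp_pos: [0.5253, 0.1427, 0.033]
orientation: [2.317, 2.118, -0.006]
contact_force: [-0.9, -10.7, 6.8]
grip_width: -0.0001
```

>>> drive_tool(commands=[{"tx": 0.002, "ty": 0.025, "tz": 0, "rx": 0, "ry": 0, "rz": 0, "grip": 1}])

```text
clock: 22.28
tcp_pos: [0.5254, 0.1428, 0.033]
orientation: [2.317, 2.118, -0.007]
contact_force: [-0.8, -11.9, 7.7]
grip_width: -0.0002
```

>>> drive_tool(commands=[{"tx": 0.002, "ty": 0.025, "tz": 0, "rx": 0, "ry": 0, "rz": 0, "grip": 1}])

```text
clock: 22.4
tcp_pos: [0.5254, 0.143, 0.033]
orientation: [2.317, 2.117, -0.008]
contact_force: [-1.0, -12.1, 8.6]
grip_width: -0.0004
```

>>> drive_tool(commands=[{"tx": 0.002, "ty": 0.025, "tz": 0, "rx": 0, "ry": 0, "rz": 0, "grip": 1}])

```text
clock: 22.52
tcp_pos: [0.5254, 0.1431, 0.033]
orientation: [2.317, 2.117, -0.008]
contact_force: [-0.9, -12.9, 9.4]
grip_width: 0.0001
```

```bash
python3 s.py; python3 gap.py w13.png | sed -n 13,19p
```

```text
22.525 X 0.0098 Y 0.0010 z 0.0330 yaw -5.17 Fd -13.0 Fn -0.2 Fz 9.4 [-2.7   0.28  0.02]
118 [0.0823 0.0823 0.0823] [0.0193 0.0199 0.0197] [114 117 119]
122 [0.0804 0.0804 0.0804] [0.0191 0.0193 0.0182] [117 120 122]
126 [0.08   0.0799 0.08  ] [0.0408 0.0401 0.0408] [ 65 121 154]
130 [0.0787 0.0787 0.0787] [0.0451 0.0448 0.0447] [ 76 140 181]
134 [0.0778 0.0779 0.0779] [0.053  0.0537 0.0541] [ 46 126 157]
138 [0.077  0.0769 0.077 ] [0.059  0.0585 0.0592] [174 184 190]
142 [0.0755 0.0755 0.0756] [0.0588 0.0587 0.0592] [ 81 137 168]
```

View pics/w13.png

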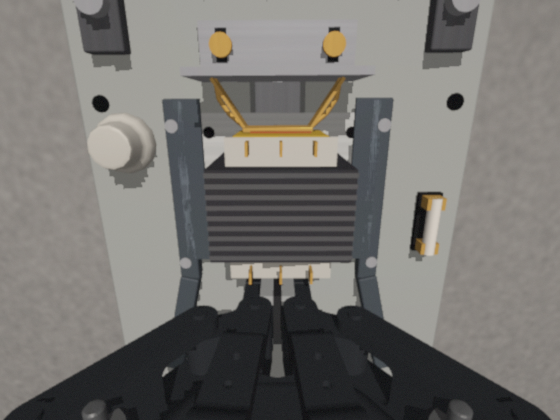

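>>> drive_tool(commands=[{"tx": 0.002, "ty": 0.01, "tz": 0.05, "rx": 0, "ry": 0, "rz": 0, "grip": 1}])

```text
clock: 22.7
tcp_pos: [0.5254, 0.1437, 0.0335]
orientation: [2.317, 2.118, -0.007]
contact_force: [1.1, -11.2, 0.7]
grip_width: -0.0003
```

>>> drive_tool(commands=[{"tx": 0.002, "ty": 0.025, "tz": 0.03, "rx": 0, "ry": 0, "rz": 0, "grip": 1}])

```text
clock: 22.82
tcp_pos: [0.5253, 0.1439, 0.0339]
orientation: [2.317, 2.117, -0.008]
contact_force: [1.3, -11.4, -0.0]
grip_width: -0.0004
```

>>> drive_tool(commands=[{"tx": 0.002, "ty": 0.025, "tz": 0, "rx": 0, "ry": 0, "rz": 0, "grip": 1}])

```text
clock: 22.95
tcp_pos: [0.5253, 0.1439, 0.0338]
orientation: [2.318, 2.117, -0.009]
contact_force: [0.5, -12.9, 0.5]
grip_width: 0.0004
```

>>> drive_tool(commands=[{"tx": 0.002, "ty": 0.025, "tz": 0, "rx": 0, "ry": 0, "rz": 0, "grip": 1}])

```text
clock: 23.08
tcp_pos: [0.5251, 0.1441, 0.0336]
orientation: [2.318, 2.117, -0.01]
contact_force: [0.5, -12.7, 0.4]
grip_width: -0.0
```

```bash
python3 s.py; python3 - <<'E'
from m3 import *
f=grab('top','t2.png')
cv2.imwrite('pics/t2z.png',cv2.resize(f['frame'][170:260,165:305],None,fx=5.5,fy=5.5,interpolation=2))
E
```

```text
23.075 X 0.0108 Y 0.0014 z 0.0336 yaw -5.19 Fd -12.6 Fn -1.6 Fz 0.4 [-2.81 -0.13 -0.03]
```

View pics/t2z.png

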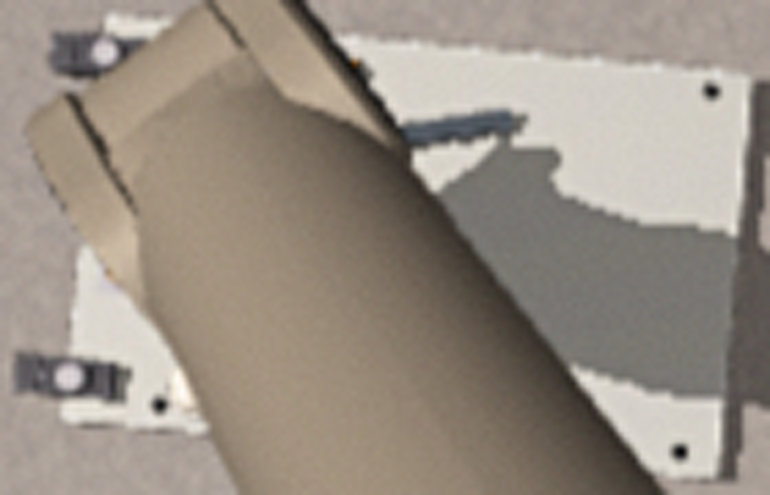

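>>> drive_tool(commands=[{"tx": 0.003, "ty": 0.03, "tz": 0, "rx": 0, "ry": 0, "rz": 0, "grip": 1}])

```text
clock: 23.25
tcp_pos: [0.5251, 0.1445, 0.0335]
orientation: [2.318, 2.117, -0.011]
contact_force: [0.6, -13.1, -0.6]
grip_width: -0.0005
```

>>> drive_tool(commands=[{"tx": 0.003, "ty": 0.03, "tz": 0, "rx": 0, "ry": 0, "rz": 0, "grip": 1}])

```text
clock: 23.38
tcp_pos: [0.5251, 0.1447, 0.0334]
orientation: [2.318, 2.116, -0.012]
contact_force: [-0.4, -14.8, -0.7]
grip_width: 0.0002
```

```bash
python3 s.py; python3 gap.py w14.png | sed -n 13,19p
```

```text
23.375 X 0.0114 Y 0.0015 z 0.0334 yaw -5.21 Fd -14.8 Fn -0.9 Fz -0.7 [-3.05 -0.15 -0.05]
118 [0.0839 0.0838 0.0838] [0.0201 0.0195 0.0193] [114 117 119]
122 [0.0821 0.082  0.082 ] [0.0202 0.0193 0.0189] [117 119 120]
126 [0.0815 0.0815 0.0816] [0.0397 0.0399 0.0412] [ 64 119 151]
130 [0.0803 0.0803 0.0804] [0.0448 0.0449 0.0463] [ 75 139 180]
134 [0.0796 0.0796 0.0795] [0.0549 0.0543 0.0536] [ 43 125 156]
138 [0.0786 0.0786 0.0785] [0.0593 0.0592 0.0586] [172 183 189]
142 [0.0772 0.0771 0.0771] [0.0589 0.0582 0.0587] [143 167 185]
```

>>> drive_tool(commands=[{"tx": 0, "ty": -0.1, "tz": 0, "rx": 0, "ry": 0, "rz": 0, "grip": 1}, {"tx": 0, "ty": -0.1, "tz": 0, "rx": 0, "ry": 0, "rz": 0, "grip": 1}])

```text
clock: 23.68
tcp_pos: [0.5251, 0.144, 0.0335]
orientation: [2.318, 2.12, -0.006]
contact_force: [-1.1, -4.6, -2.5]
grip_width: 0.0001
```

>>> drive_tool(commands=[{"tx": -0.01, "ty": -0.1, "tz": 0, "rx": 0, "ry": 0, "rz": 0, "grip": 1}, {"tx": -0.01, "ty": -0.1, "tz": 0, "rx": 0, "ry": 0, "rz": 0, "grip": 1}, {"tx": -0.02, "ty": -0.15, "tz": 0, "rx": 0, "ry": 0, "rz": 0, "grip": 1}, {"tx": 0, "ty": 0, "tz": 0, "rx": 0, "ry": 0, "rz": 0, "grip": 1}])

```text
clock: 24.18
tcp_pos: [0.5254, 0.1399, 0.0349]
orientation: [-2.316, -2.123, -0.001]
contact_force: [-0.3, -1.0, -0.1]
grip_width: -0.0003
```

```bash
python3 s.py; python3 gap.py w15.png
```

```text
24.175 X 0.0067 Y 0.0008 z 0.0349 yaw -4.97 Fd -1.1 Fn 0.2 Fz -0.1 [0.02 0.03 0.02]
70 [0.0987 0.0986 0.0986] [0.0345 0.0357 0.0355] [69 68 68]
74 [0.0988 0.0987 0.0986] [0.0162 0.0173 0.0177] [85 84 86]
78 [0.0971 0.0971 0.0971] [0.0158 0.0156 0.0157] [105 104 105]
82 [0.0953 0.0953 0.0953] [0.0158 0.0154 0.0165] [103 103 104]
86 [0.0935 0.0936 0.0936] [0.0158 0.0152 0.0156] [103 102 102]
90 [0.0917 0.0918 0.0917] [0.0165 0.0158 0.0167] [103 103 103]
94 [0.09 0.09 0.09] [0.0154 0.0158 0.0156] [104 103 104]
98 [0.0882 0.0882 0.0882] [0.0158 0.0161 0.0157] [103 102 103]
102 [0.0864 0.0864 0.0864] [0.0164 0.0149 0.0162] [101 100 101]
106 [0.0845 0.0845 0.0845] [0.0198 0.0188 0.0191] [117 121 121]
110 [0.0827 0.0827 0.0827] [0.0186 0.0197 0.0189] [116 119 120]
114 [0.0809 0.0809 0.0809] [0.0185 0.0188 0.0188] [114 119 122]
118 [0.0799 0.0799 0.08  ] [0.0445 0.0451 0.0452] [ 85 157 195]
122 [0.0788 0.0787 0.0788] [0.0535 0.0521 0.0533] [ 50 118 164]
126 [0.0776 0.0776 0.0776] [0.0589 0.0589 0.059 ] [172 184 190]
130 [0.0761 0.0762 0.0762] [0.0578 0.0587 0.0591] [102 157 189]
134 [0.0749 0.0748 0.0748] [0.0599 0.0583 0.0587] [ 86 146 180]
138 [0.0734 0.0734 0.0735] [0.0591 0.0589 0.0597] [ 89 146 181]
142 [0.072  0.072  0.0719] [0.0592 0.059  0.0584] [ 91 150 184]
```

View pics/w15.png

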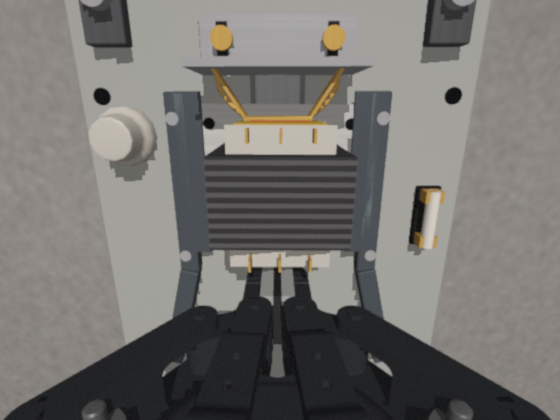

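>>> drive_tool(commands=[{"tx": -0.03, "ty": -0.4, "tz": 0, "rx": 0, "ry": 0, "rz": 0, "grip": 1}, {"tx": -0.09, "ty": -1, "tz": 0.2, "rx": 0, "ry": 0, "rz": 0, "grip": 1}, {"tx": -0.09, "ty": -1, "tz": 0.5, "rx": 0, "ry": 0, "rz": 0, "grip": 1}, {"tx": -0.09, "ty": -1, "tz": 0.5, "rx": 0, "ry": 0, "rz": 0, "grip": 1}, {"tx": -0.09, "ty": -1, "tz": 0.5, "rx": 0, "ry": 0, "rz": 0, "grip": 1}, {"tx": 0, "ty": 0, "tz": 0, "rx": 0, "ry": 0, "rz": 0, "grip": 1}, {"tx": 0, "ty": 0, "tz": 0, "rx": 0, "ry": 0, "rz": 0, "grip": 1}])

```text
clock: 25.1
tcp_pos: [0.5173, 0.0522, 0.0684]
orientation: [-2.315, -2.123, -0.001]
contact_force: [-0.8, 0.4, -0.1]
grip_width: 0.0001
```

```bash
python3 s.py; python3 - <<'E'
from m3 import *
o,f=wrist('w16.png')
cv2.imwrite('pics/w16z.png',cv2.resize(f['frame'][0:220,170:400],None,fx=2.7,fy=2.7,interpolation=2))
W=cloud(f);d=np.array([.0863,.9963]);n=np.array([-d[1],d[0]]);c0=np.array([.5256,.1332]);Q=W[...,:2]-c0;X=Q@d;Y=Q@n;Z=W[...,2]
for x0 in np.arange(-.04,.03,.002):
    q=(abs(Y-.001)<.005)&(abs(X-x0)<.001); q2=(abs(abs(Y-.001)-.02)<.005)&(abs(X-x0)<.001)
    if q.any(): print(round(x0,3),(np.median(Z[q])*1e3).round(1),(np.median(Z[q2])*1e3).round(1),end='; ')
E
```

```text
25.1 X -0.0814 Y 0.0012 z 0.0684 yaw -4.97 Fd 0.3 Fn 0.9 Fz -0.1 [ 0.01  0.03 -0.04]
-0.04 15.3 15.3; -0.038 15.3 15.3; -0.036 15.5 15.3; -0.034 15.5 15.4; -0.032 15.2 15.5; -0.03 15.6 15.2; -0.028 15.8 15.4; -0.026 15.6 15.2; -0.024 15.3 15.2; -0.022 15.8 15.4; -0.02 15.8 15.4; -0.018 16.3 15.3; -0.016 16.2 15.3; -0.014 16.1 15.3; -0.012 16.1 15.4; -0.01 16.4 15.3; -0.008 16.3 15.2; -0.006 16.6 15.3; -0.004 16.9 15.3; -0.002 17.1 15.3; 0.0 17.3 15.4; 0.002 17.4 15.2; 0.004 17.6 15.2; 0.006 18.0 15.3; 0.008 17.9 15.3; 0.01 18.3 15.3; 0.012 18.5 15.3; 0.014 19.1 18.5; 0.016 19.4 19.3; 0.018 19.3 19.2; 0.02 45.4 19.7; 0.022 58.3 44.2; 0.024 58.9 58.4; 0.026 58.9 58.3; 0.028 58.8 58.8;
```

View pics/w16z.png

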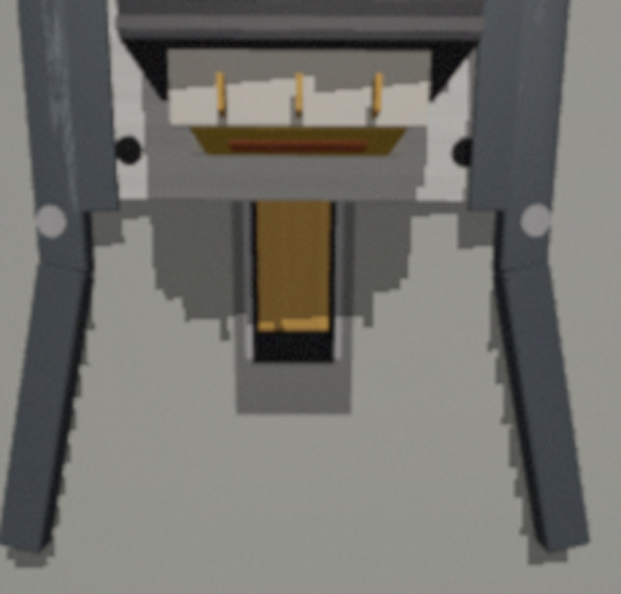

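>>> drive_tool(commands=[{"tx": 0, "ty": -0.5, "tz": 1, "rx": 0, "ry": 0, "rz": 0, "grip": 1}, {"tx": 0, "ty": -0.5, "tz": 1, "rx": 0, "ry": 0, "rz": 0, "grip": 0}, {"tx": 0, "ty": 0, "tz": 0, "rx": 0, "ry": 0, "rz": 0, "grip": -1}, {"tx": 0, "ty": 0, "tz": 0, "rx": 0, "ry": 0, "rz": 0, "grip": -1}, {"tx": 0, "ty": 0, "tz": 0, "rx": 0, "ry": 0, "rz": 0, "grip": -1}])

```text
clock: 25.78
tcp_pos: [0.5167, 0.0322, 0.1077]
orientation: [-2.314, -2.123, 0.002]
contact_force: [0.6, -0.5, 0.2]
grip_width: 0.0722
```

```bash
python3 s.py; python3 - <<'E'
from m3 import *
grab('scene','sc2.png')
print(workorder.hand_in())
f=cv2.imread('pics/sc2.png');cv2.imwrite('pics/sc2z.png',cv2.resize(f[120:330,140:440],None,fx=2.6,fy=2.6,interpolation=2))
E
```

```text
25.775 X -0.1013 Y 0.0001 z 0.1077 yaw -4.92 Fd -0.5 Fn -0.7 Fz 0.2 [0.03 0.05 0.07]
the job is handed in; nothing more can be done
None
```

View pics/sc2z.png

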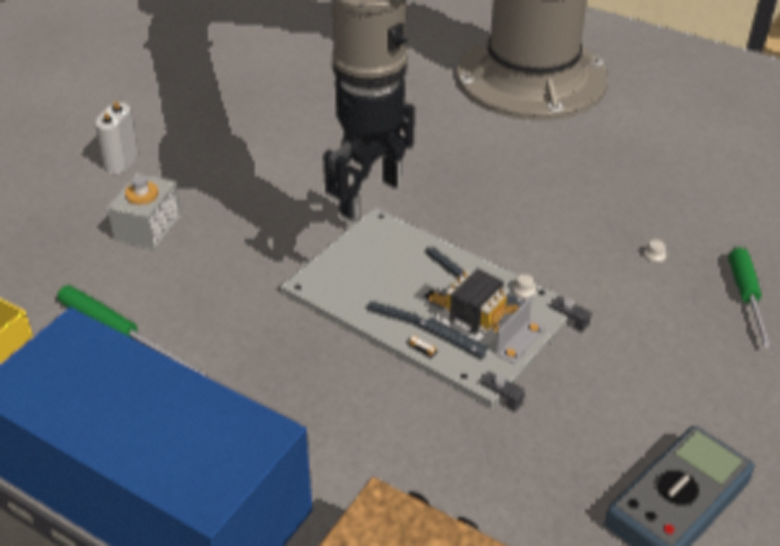

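The transformer is latched on the base plate, and the job is handed in at about 26 s of the 72 s allowed. I gripped it by the core and set it down square at the mouth, pressing on the plate with about 10 N. After letting go, I pushed it home between the rails with the closed fingers.

- **Push force:** it ran at 5 to 8 N along the rails and peaked at about 15 N against the leaf. I saw no clear drop in force when the catch snapped, so the force reading alone did not show the snap.
- **Leaf compression:** at most about 2.6 mm as measured, well under the 6 mm limit.
- **Catch:** after backing off, the depth profile along the catch matched its free shape from before the push. Its free end stands about 3 mm proud, right behind the foot's rear edge.
- **Leaf after release:** the leaf still read about 1.5 mm compressed, a little under the expected 2 mm. That is within the 2 mm camera calibration error, so the catch profile is the firmer evidence.
- **Scene:** in the last picture the arm was clear of everything, and the other parts looked to be where they were at the start.

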